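Release the catch and close the stamp press

TASK

The stamp press on the pottery bench is locked open. Slide its lock bolt fully out by the upright post on its side, then bring the long lever all the way down until the stamp rests on the bed, and leave both like that.

Things in the scene. Friction and masses are not known exactly. Their poses are not given: they have to be found in the camera images.
- press: Grey bench stamp press, fixed. Base 260 x 160 x 20 mm; origin on the table under it; x from the front (handle end) to the hinge at the back, y to the side with the bolt's post, z up. Two cheek plates (y +-30 to +-40, x +5 to +105, up to z 168 mm) hold lever and bolt. The -y cheek has a fixed depth-stop thumbwheel, 32 mm across: not the bolt. A turntable with a bowl stands on one side.
- press_lever (a joint): Lever angle in rad: 0 = raised (slopes 0.85 rad above level, towards the robot), 0.85 = fully down (level, stamp on the bed; end stop). Hinge axis along the press's y at x = +80, z = 110 mm in the press frame. It stays where it is left; once free, 2 to 8 N down on the handle moves it. With the bolt in it cannot go down.
- handle_top (a point): Point on the upper side of the lever's round wooden handle (28 mm thick, 90 mm long), 190 mm along the lever from the hinge axis and 14 mm off its centre line; rides with the lever. In the press frame y = 0 and x = -35, z = 262 mm raised, x = -110, z = 124 mm fully down. The handle goes on 55 mm beyond it and begins 35 mm before it.
- press_catch (a joint): Travel of the lock bolt in m: 0 = in (its nose under the lever, which locks it), 0.035 = fully out (end stop). It slides level towards the press's +y and stays where it is left; about 3 N moves it.
- catch_post (a point): Centre of the top of the bolt's upright steel post, 18 mm across, standing 40 mm above the axis of the 14 mm thick bolt. In the press frame x = +25, z = 181 mm, and y = +92 mm with the bolt in, +127 mm out. Free to grip from above, fingers on its +x and -x sides.

How it is judged:
By the outcome, as a careful person would: the job done as asked, in the order asked, and still so for the second after the job is handed in, with the robot touching nothing.
It also fails if it takes over 43 s, if anything falls off the work surface, if the arm or the gripper's body presses on something with over 40 N, if the wrist force passes 120 N, or if a joint passes its speed limit or range.

ROBOT

A 7-joint arm with a two-finger parallel gripper is mounted at the origin on the work surface. World frame = base frame: x ahead of the robot, y to its left, z up, the work surface at z = 0. Lengths are in m, angles in rad, forces in N, time in s.
With the tool pointing down it reaches from about 0.4 to 0.85 m from the base axis. Payload 10.4 kg.
Tool frame: the origin (TCP) lies midway between the tips of the shut fingers; the grasp point (between the pads) lies 19 mm behind it; z points along the fingers, y is the line along which they close (so a half turn about z gives the same grasp; the last joint's range is limited). The gripper opens to 87 mm and grips with 3 to 60 N. Pads are 19 mm wide; open, the fingers measure 117 mm over their backs; the gripper's body (75 mm by 190 mm) begins 51 mm behind the grasp point.
Start: joints at [1.251, 0.332, -0.065, 1.46, 0.022, 1.35, -0.088], TCP at [0.183, -0.598, 0.223] pointing down, gripper open.
Joint ranges: [-2.6, 2.6], [-0.5, 2.12], [-1.47, 1.34], [0.16, 2.42], [-1.27, 4.41], [0.06, 2.06], [-2.6, 2.6]. Speed limits (rad/s): [2.22, 2.22, 2.79, 2.79, 3.14, 3.14, 3.14].

INTERFACE

Orientations are given as a unit quaternion [w, x, y, z].
In Python, from bench import manip gives the robot as it stands.
- The arm moves only by the tool move_tool, called after "Emit:" as name([rows], argument=value, ...), one row to a line, values as JSON. Schema: {"type":"object","properties":{"motion":{"type":"array","items":{"type":"object","properties":{"aperture":{"type":"number"},"dx":{"type":"number"},"dy":{"type":"number"},"dz":{"type":"number"},"drx":{"type":"number"},"dry":{"type":"number"},"drz":{"type":"number"}},"additionalProperties":false,"required":["aperture"]},"minItems":1,"maxItems":10},"only":{"type":"string"},"quiet":{"type":"boolean"},"lines":{"type":"string"}},"required":["motion"],"additionalProperties":false}. motion is a list of rows, 1 to 10 of them, each an object with the fields aperture (the opening from 0.0 (shut) to 1.0 (fully open)), dx, dy, dz (the shift in fractions of the full range, 1 being 0.4 m), drx, dry, drz (a rotation vector in parts of the range, where 1.0 means 180 degrees); a field left out counts as zero (the opening has to be given); each row shifts and turns the commanded pose from where the row before left it, along the tool's axes as they then stand; what a row does not reach is not made up. A row lasts 1/8 s, in which the tool goes at most 0.0625 m and 0.188 rad, less where a joint would pass 70% of its speed; a pose out of reach is approached as far as the arm can. The fingers move at their own pace and stop on an object; the grip force is fixed at half the most. Time passes only in rows, so rows that do not move let the fingers close. The tool returns the time, the measured TCP pose, the force, the opening and the grip force at its end. only (a regular expression) keeps the lines of the reply that match it, lines (a string "A,B") keeps lines A to B, and quiet returns only ok. Shift and turn numbers lie between -1 and 1, and a call with a number outside is refused. Input that does not fit is refused with a message, and nothing moves.
- manip.sense(): the state, without advancing time (a new reading comes with each control period).
- manip.snapshot(name): name is "scene" or "top" or "wrist"; returns a dict with "img" (480x640x3 uint8, blue, green, red), "fx", "fy", "cx", "cy" (pixels), "camera_from_world" (4x4, takes a point from world to camera coordinates); the wrist camera has in their place "T_tool_cam" (4x4, takes a point from camera to tool coordinates, whose origin is the TCP and whose axes are the flange's). Camera axes: x right, y up, looking along -z (the intrinsics and any distortion apply to the point x, -y, -z); pixel columns grow to the right and rows downward; lengths in m; the calibration is good to about 2 mm. A picture is of the moment at which its call begins: read the wrist's pose just before it. There is no depth.
- manip.sign_off(): hands the job in; it is judged then, once.
The state is a dict: "t": time; "joints": joint angles; "qvel": joint speeds; "joint_efforts": joint torques, N m; "tool_pos": TCP position; "tcp_rot": TCP orientation; "wrist_force": force on the tool from outside, world axes, zero at the start; "wrist_torque": the same for the moment, N m; "gripper_width": opening from 0.0 (shut) to 1.0 (fully open); "grasp_force": force on a finger pad.
Only numpy, scipy, OpenCV 4.12 (cv2) and the standard library are available. Lean on these libraries where they do the work, as an engineer would, in place of code of your own. Each camera call takes 0.05 s, during which the arm holds its last target. There are 200 camera calls.

## Working session

There is one attempt and no reset: what is moved stays moved. The work goes in short steps, Python scripts to look and compute and a tool call to move; the robot and the scene stay as the last step left them, time stands still between calls to the robot, and variables do not carry over. Pictures are saved under pics/ and viewed, at most 10 in all, crops included, and the job is handed in when it is done.

```bash
mkdir -p pics; ls
```

Run:
```python
from bench import manip
import cv2,pickle
s=manip.sense();print(s)
d={}
for n in("scene","top"):
    r=manip.snapshot(n);d[n]=r;cv2.imwrite(f"pics/{n}1.png",r["img"]);print(n,r["fx"],r["fy"],r["cx"],r["cy"],r["camera_from_world"],[k for k in r])
pickle.dump(d,open("v.pkl","wb"))
```

```text
bench.py
pics
{'t': 0.0, 'joints': array([ 1.25141497,  0.33284862, -0.06469505,  1.4609767 ,  0.02160441,
        1.34991637, -0.08849965]), 'qvel': array([ 3.18910935e-05, -7.04012951e-04,  1.27923536e-03, -6.78588838e-04,
       -2.13380571e-03, -2.77136718e-05, -2.21984145e-05]), 'joint_efforts': array([-5.80360575e-05, -6.23238230e+01,  2.50741543e-02, -3.89908040e+01,
       -6.12286781e-02,  3.95106326e-02,  1.18395201e-04]), 'tool_pos': array([ 0.18264613, -0.59728876,  0.22175157]), 'tcp_rot': array([-7.12091423e-04,  9.89008672e-01,  1.47855738e-01, -1.44908805e-04]), 'wrist_force': array([-1.28966588,  0.7157244 , -0.55058638]), 'wrist_torque': array([0.02867741, 0.0085456 , 0.00879325]), 'grasp_force': 0.0, 'gripper_width': 1.0002104596225343}
scene 572.7970182381403 572.7970182381403 313.8010852894042 236.58006133613304 [[-0.61077939  0.79172606 -0.01088073  0.31896084]
 [-0.58400367 -0.44116677  0.68140414  0.253518  ]
 [ 0.53468519  0.42254199  0.73182649 -1.46705539]
 [ 0.          0.          0.          1.        ]] ['img', 'fx', 'fy', 'cx', 'cy', 'camera_from_world']
top 486.451531716587 486.451531716587 319.322319472874 233.55325352248448 [[-0.01154315 -0.99988717  0.0096124   0.02623348]
 [ 0.99529614 -0.01056435  0.09630156 -0.61018448]
 [-0.09618915  0.01067881  0.99530579 -0.8716557 ]
 [ 0.          0.          0.          1.        ]] ['img', 'fx', 'fy', 'cx', 'cy', 'camera_from_world']
```

View pics/scene1.png

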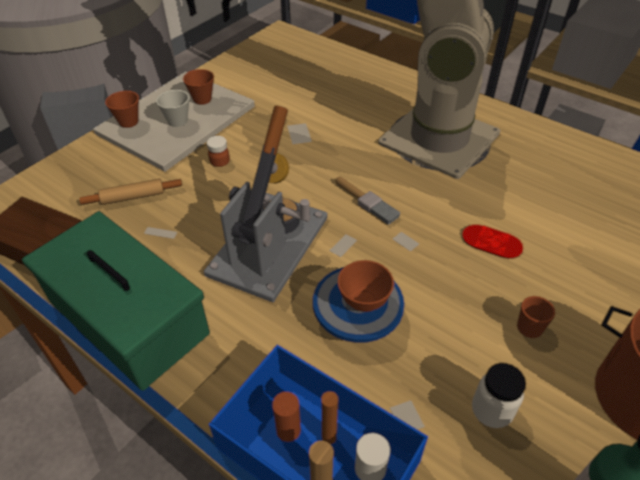

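View pics/top1.png

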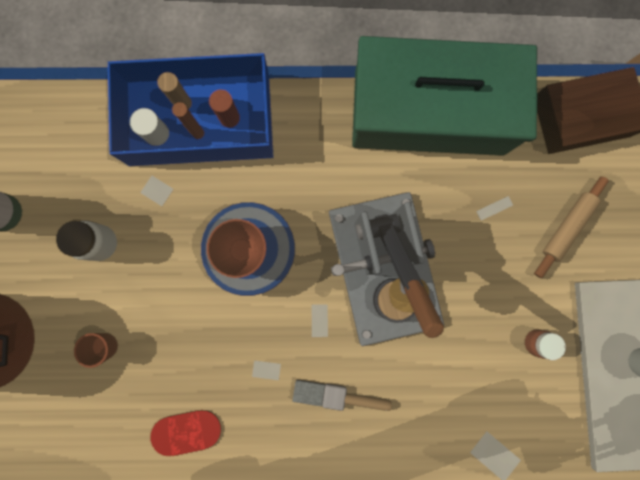

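The scene view shows the press with its bolt post near (305,210), and the handle end near (278,112). In the top view the post is near (338,269) and the handle tip near (432,325), with the turntable and bowl on the +y side. I'll enlarge both to read exact pixels.

Run:
```python
import pickle,cv2,numpy as np
d=pickle.load(open("v.pkl","rb"))
a=d["scene"]["img"][90:310,195:345]; b=d["top"]["img"][185:355,320:450]
a=cv2.resize(a,(380,557),interpolation=cv2.INTER_CUBIC);b=cv2.resize(b,(420,549),interpolation=cv2.INTER_CUBIC)
o=np.zeros((557,800,3),np.uint8);o[:,:380]=a;o[:549,380:]=b
cv2.imwrite("pics/crop1.png",o)
```

```text
(no output)
```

View pics/crop1.png

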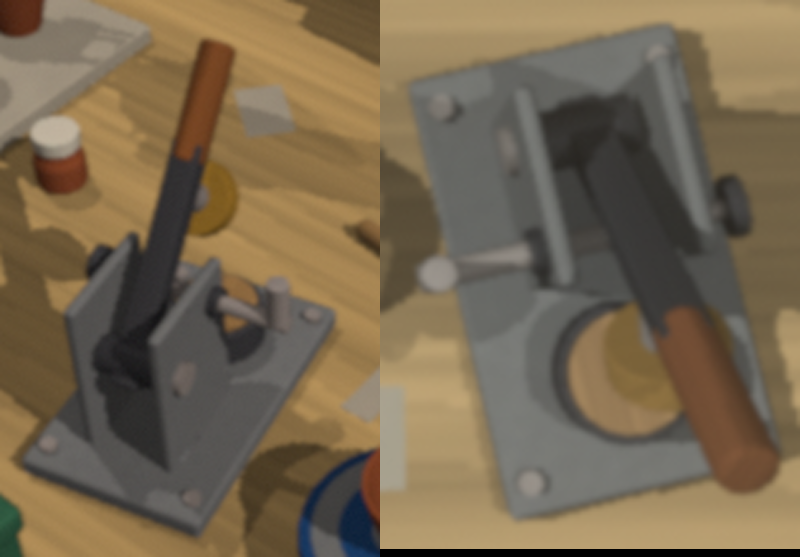

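The enlarged crops give these full-image pixels. The post top is at scene (305.1,201.7) and top (337.6,269.2). The base corners in the top view are about (329.3,211.3), (410.4,192.7), (443.2,325.9) and (362.1,345.1).

Create h.py:
```python
import numpy as np,pickle
from scipy.spatial.transform import Rotation as R
def ray(c,u,v):
    M=np.array(c["camera_from_world"]);d=np.array([(u-c["cx"])/c["fx"],-(v-c["cy"])/c["fy"],-1.])
    o=-M[:3,:3].T@M[:3,3];d=M[:3,:3].T@d;return o,d/np.linalg.norm(d)
def plane(c,u,v,z):
    o,d=ray(c,u,v);return o+d*(z-o[2])/d[2]
def tri(rs):
    A=sum(np.eye(3)-np.outer(d,d) for o,d in rs);b=sum((np.eye(3)-np.outer(d,d))@o for o,d in rs)
    p=np.linalg.solve(A,b);return p,[round(float(np.linalg.norm(np.cross(p-o,d))),4) for o,d in rs]
def toolrows(target,s,yaw=None):
    q=s["tcp_rot"];Rt=R.from_quat([q[1],q[2],q[3],q[0]]);return Rt.inv().apply(np.array(target)-s["tool_pos"])
```

Run:
```python
from h import *
d=pickle.load(open("v.pkl","rb"));S,T=d["scene"],d["top"]
print("post",tri([ray(S,305.1,201.7),ray(T,337.6,269.2)]))
print("tip",tri([ray(S,281.1,107),ray(T,433.9,331.1)]))
C=[plane(T,*p,.02) for p in[(329.3,211.3),(410.4,192.7),(443.2,325.9),(362.1,345.1)]]
C=np.array(C);c=C.mean(0);print(C,c)
ax=(C[0]+C[1]-C[2]-C[3]);print(np.linalg.norm(ax)/2,np.linalg.norm(C[0]-C[1]));yaw=np.arctan2(ax[1],ax[0])
# scene check corners: right-front (333,315), right-back (200,530) left-back(28,462)
k=2.533
D=np.array([plane(S,195+u/k,90+v/k,.02) for u,v in[(333,312),(200,526),(27,464)]]);print(D)
yaw2=np.arctan2(*(D[1]-D[0])[[1,0]]);print("yaw",yaw,yaw2,"c2",(D[0]+D[2])/2)
Z=R.from_euler("z",yaw)
for n,p in dict(postin=(.025,.092,.181),postout=(.025,.127,.181),h=(-.035,0,.262),hd=(-.110,0,.124)).items():print(n,c*[1,1,0]+Z.apply(p))
s=[0.98900867,.14785574,-.00014,-.00071];r=R.from_quat(s);print(r.as_matrix())
```

```text
post (array([ 0.54006129, -0.00528906,  0.18111167]), [0.0011, 0.0011])
tip (array([ 0.45705045, -0.12336038,  0.2921263 ]), [0.0005, 0.0005])
[[ 6.53170492e-01  1.27085877e-04  2.00000000e-02]
 [ 6.87086925e-01 -1.53675974e-01  2.00000000e-02]
 [ 4.38021855e-01 -2.06848603e-01  2.00000000e-02]
 [ 4.05178190e-01 -5.66395089e-02  2.00000000e-02]] [ 0.54586437 -0.10425925  0.02      ]
0.25453519577915823 0.15749827160073684
[[ 0.40890855 -0.05207234  0.02      ]
 [ 0.65423071  0.00544458  0.02      ]
 [ 0.69037035 -0.14270587  0.02      ]]
yaw 0.21767569305209308 0.23029507942565924 c2 [ 0.54963945 -0.09738911  0.02      ]
postin [ 0.55040603 -0.00903124  0.181     ]
postout [0.5428474  0.02514283 0.181     ]
h [ 0.51169029 -0.11181788  0.262     ]
hd [ 0.43846014 -0.12801493  0.124     ]
[[ 9.56277321e-01  2.92461021e-01 -4.86877582e-04]
 [ 2.92461418e-01 -9.56276352e-01  1.36299271e-03]
 [-6.69672773e-05 -1.44579193e-03 -9.99998953e-01]]
```

Post top measured at (0.540, -0.005, 0.181), with the rays agreeing to 1 mm. The height matches the text, and so does the handle tip. Press yaw is about 0.22. Next I rise and turn the tool so the fingers close along press x.

The manual's scale: shifts go in shares of 0.4 m and turns go in shares of 180 degrees. Converting my numbers, -0.06 m / 0.4 = -0.15, -0.05 m / 0.4 = -0.125, -0.187 rad / 3.1416 = -0.0595.

Emit:
move_tool([
  {"aperture": 0.6,"dz": -0.15,"drz": -0.0595},
  {"aperture": 0.6,"dz": -0.15,"drz": -0.0595},
  {"aperture": 0.6,"dz": -0.125,"drz": -0.0595},
  {"aperture": 0.6,"drz": -0.0595},
  {"aperture": 0.6,"drz": -0.0595},
  {"aperture": 0.6,"drz": -0.0595},
  {"aperture": 0.6,"drz": -0.0595},
  {"aperture": 0.6,"drz": -0.0595},
])

```text
t: 1.1
tool_pos: [0.1828, -0.5976, 0.392]
tcp_rot: [-0.0, 0.622, 0.783, 0.0]
wrist_force: [-0.1, 0.2, 0.9]
gripper_width: 0.597
grasp_force: 0.0
```

Run:
```python
from h import *
from bench import manip
s=manip.sense();print(s["t"],s["joints"],toolrows([.540,-.005,.39],s),toolrows([.64,.2,.39],s)-toolrows([.54,.2,.39],s))
```

```text
1.1 [ 1.37165844  0.32311976 -0.24149564  1.12893814  0.07658392  1.69879502
  1.38011177] [0.49640612 0.48202623 0.00241949] [-2.26193145e-02  9.74082422e-02 -3.10338895e-05]
```

Scaled: 0.042 m / 0.4 = 0.105, 0.04 m / 0.4 = 0.1.

Emit:
move_tool([
  {"aperture": 0.6,"dx": 0.105,"dy": 0.1},
  {"aperture": 0.6,"dx": 0.105,"dy": 0.1},
  {"aperture": 0.6,"dx": 0.105,"dy": 0.1},
  {"aperture": 0.6,"dx": 0.105,"dy": 0.1},
  {"aperture": 0.6,"dx": 0.105,"dy": 0.1},
  {"aperture": 0.6,"dx": 0.105,"dy": 0.1},
  {"aperture": 0.6,"dx": 0.105,"dy": 0.1},
  {"aperture": 0.6,"dx": 0.105,"dy": 0.1},
  {"aperture": 0.6,"dx": 0.105,"dy": 0.1},
  {"aperture": 0.6,"dx": 0.105,"dy": 0.1},
])

```text
t: 2.35
tool_pos: [0.481, -0.0982, 0.3925]
tcp_rot: [0.0, 0.625, 0.781, -0.0]
wrist_force: [-0.0, -0.8, -0.7]
gripper_width: 0.6
grasp_force: 0.0
```

Run:
```python
from h import *
from bench import manip
import cv2
s=manip.sense();print(s["t"],s["joints"],toolrows([.540,-.005,.39],s))
w=manip.snapshot("wrist");print({k:v for k,v in w.items() if k!="img"});cv2.imwrite("pics/w1.png",w["img"])
```

```text
2.35 [ 0.84606702  0.04393291 -0.75638686  1.45977614  0.03069475  1.64978967
  0.3141118 ] [0.0780044  0.07806136 0.00241628]
{'fx': 395.330393006855, 'fy': 395.330393006855, 'cx': 316.7073065916149, 'cy': 243.7539148742513, 'T_tool_cam': array([[ 1.98078178e-04,  9.53982778e-01,  2.99861336e-01,
         8.26115203e-02],
       [ 9.99999778e-01, -3.79599832e-04,  5.47098102e-04,
         7.96140101e-04],
       [ 6.35749480e-04,  2.99861161e-01, -9.53982641e-01,
        -1.61755513e-01],
       [ 0.00000000e+00,  0.00000000e+00,  0.00000000e+00,
         1.00000000e+00]])}
```

View pics/w1.png

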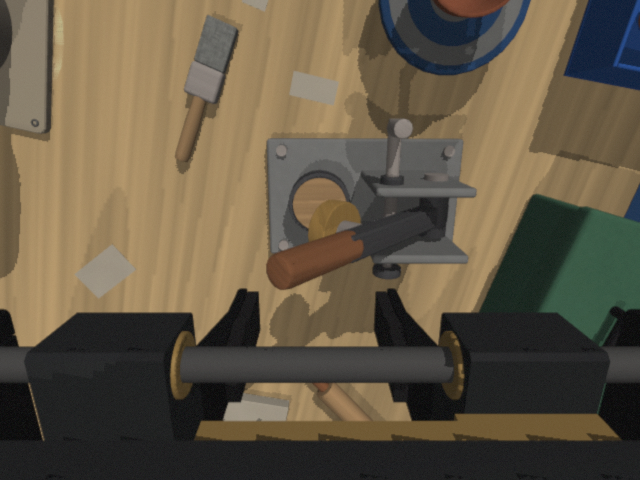

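The wrist view confirms the alignment: the base edges lie level in the image, and the gripper's long side runs along press x. The post top is at (402.5,127) and the handle tip at (284,270).

Run:
```python
from h import *
from bench import manip
s=manip.sense();q=s["tcp_rot"];Rt=R.from_quat([q[1],q[2],q[3],q[0]])
T=np.array([[1.98078178e-04,9.53982778e-01,2.99861336e-01,8.26115203e-02],[9.99999778e-01,-3.79599832e-04,5.47098102e-04,7.96140101e-04],[6.35749480e-04,2.99861161e-01,-9.53982641e-01,-1.61755513e-01]])
def wray(u,v):
    d=np.array([(u-316.707)/395.33,-(v-243.754)/395.33,-1]);d/=np.linalg.norm(d)
    return Rt.apply(T[:,3])+s["tool_pos"],Rt.apply(T[:,:3]@d)
d=pickle.load(open("v.pkl","rb"));S,Tp=d["scene"],d["top"]
p,e=tri([ray(S,305.1,201.7),ray(Tp,337.6,269.2),wray(402.5,127)]);print(p,e)
t,e=tri([ray(S,281.1,107),ray(Tp,433.9,331.1),wray(284,270)]);print(t,e)
print(toolrows(p,s),toolrows(t,s))
```

```text
[ 0.54148509 -0.00204082  0.18469334] [0.0007, 0.0041, 0.0041]
[ 0.46196244 -0.11790666  0.29638044] [0.0006, 0.0062, 0.0066]
[0.07224482 0.07628083 0.20800198] [-0.02216624 -0.02738921  0.09592241]
```

The arm was still settling when the picture was taken, so I'll recompute with the pose from just before it.

Run:
```python
from h import *
from bench import manip
s=manip.sense();q=s["tcp_rot"];Rt=R.from_quat([q[1],q[2],q[3],q[0]])
print(s["t"],s["tool_pos"])
P=np.array([.481,-.0982,.3925])
T=np.array([[1.98078178e-04,9.53982778e-01,2.99861336e-01,8.26115203e-02],[9.99999778e-01,-3.79599832e-04,5.47098102e-04,7.96140101e-04],[6.35749480e-04,2.99861161e-01,-9.53982641e-01,-1.61755513e-01]])
def wray(u,v):
    d=np.array([(u-316.707)/395.33,-(v-243.754)/395.33,-1]);d/=np.linalg.norm(d)
    return Rt.apply(T[:,3])+P,Rt.apply(T[:,:3]@d)
d=pickle.load(open("v.pkl","rb"));S,Tp=d["scene"],d["top"]
p,e=tri([ray(S,305.1,201.7),ray(Tp,337.6,269.2),wray(402.5,127)]);print(p,e)
t,e=tri([ray(S,281.1,107),ray(Tp,433.9,331.1),wray(284,270)]);print(t,e)
print(toolrows(p,s),toolrows(t,s))
```

```text
2.4 [ 0.48344098 -0.09031124  0.39240015]
[ 0.54006098 -0.00543746  0.18102208] [0.0013, 0.001, 0.0002]
[ 0.46038911 -0.12123177  0.29535437] [0.0012, 0.0032, 0.0032]
[0.06925528 0.07411203 0.2116629 ] [-0.02504646 -0.02968205  0.09693814]
```

All three views now agree to about 1 mm: post at (0.540, -0.0054, 0.181). I'll move above it.

Scaled: 0.035 m / 0.4 = 0.0875, 0.03 m / 0.4 = 0.075.

Emit:
move_tool([
  {"aperture": 0.6,"dx": 0.0875,"dy": 0.0875},
  {"aperture": 0.6,"dx": 0.075,"dy": 0.0875},
  {"aperture": 0.6},
  {"aperture": 0.6},
])

```text
t: 2.9
tool_pos: [0.5343, -0.0217, 0.3922]
tcp_rot: [-0.0, 0.624, 0.781, -0.0]
wrist_force: [-0.1, -0.2, -0.4]
gripper_width: 0.603
grasp_force: 0.0
```

Run:
```python
from h import *
from bench import manip
s=manip.sense();print(s["t"],s["joints"],toolrows([.5401,-.0054,.153],s))
```

```text
2.9 [ 0.68424145  0.1790855  -0.84762578  1.35340716  0.13458417  1.66887696
  0.07962761] [0.01456992 0.00943752 0.23919361]
```

Scaled: 0.06 m / 0.4 = 0.15, 0.03 m / 0.4 = 0.075.

Emit:
move_tool([
  {"aperture": 0.6,"dx": 0.0375,"dy": 0.0225,"dz": 0.075},
  {"aperture": 0.6,"dz": 0.15},
  {"aperture": 0.6,"dz": 0.15},
  {"aperture": 0.6,"dz": 0.075},
  {"aperture": 0.6},
])

```text
t: 3.52
tool_pos: [0.5384, -0.0063, 0.211]
tcp_rot: [-0.001, 0.625, 0.78, -0.001]
wrist_force: [-0.6, 0.0, 0.3]
gripper_width: 0.603
grasp_force: 0.0
```

Run:
```python
from h import *
from bench import manip
import cv2
s=manip.sense();print(s["t"],s["joints"],toolrows([.5401,-.0054,.153],s))
w=manip.snapshot("wrist");cv2.imwrite("pics/w2.png",w["img"])
```

```text
3.525 [ 0.6634608   0.24805194 -0.84624556  1.66897238  0.19119873  1.31459775
  0.00268843] [0.00053923 0.00204012 0.05794792]
```

View pics/w2.png

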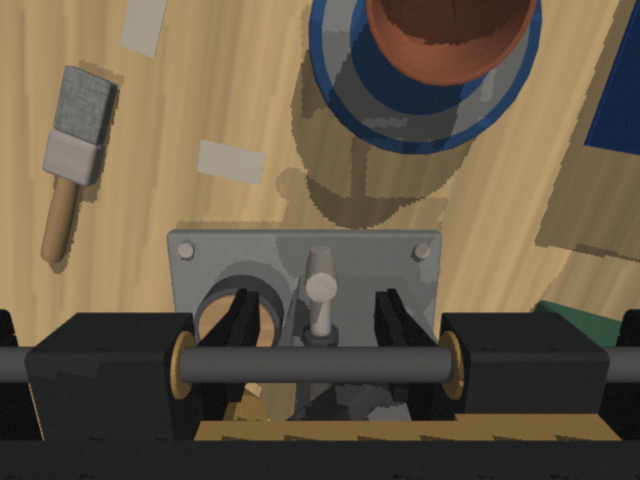

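The post top at (321,287) stands midway between the fingers at (245,…) and (388,…). I'll descend and grip.

Scaled: 0.03 m / 0.4 = 0.075, 0.027 m / 0.4 = 0.0675.

Emit:
move_tool([
  {"aperture": 0.6,"dy": 0.0025,"dz": 0.075},
  {"aperture": 0.6,"dz": 0.0675},
  {"aperture": 0.6},
  {"aperture": 0.0},
  {"aperture": 0.0},
  {"aperture": 0.0},
  {"aperture": 0.0},
])

```text
t: 4.45
tool_pos: [0.5411, -0.0043, 0.1559]
tcp_rot: [0.0, 0.624, 0.781, 0.0]
wrist_force: [0.3, 0.1, 0.8]
gripper_width: 0.229
grasp_force: 0.0
```

Emit:
move_tool([
  {"aperture": 0.0},
  {"aperture": 0.0},
  {"aperture": 0.0},
])

```text
t: 4.82
tool_pos: [0.5404, -0.0044, 0.1557]
tcp_rot: [-0.0, 0.624, 0.781, -0.001]
wrist_force: [-5.0, -1.9, 5.9]
gripper_width: 0.197
grasp_force: 30.0
```

Gripped at 17 mm opening with 30 N. Now I pull along press +y, which is tool +x.

Scaled: 0.01 m / 0.4 = 0.025, 0.005 m / 0.4 = 0.0125.

Emit:
move_tool([
  {"aperture": 0.0,"dx": 0.025},
  {"aperture": 0.0,"dx": 0.025},
  {"aperture": 0.0,"dx": 0.025},
  {"aperture": 0.0,"dx": 0.0125},
  {"aperture": 0.0,"dx": 0.005},
  {"aperture": 0.0},
  {"aperture": 0.0},
])

```text
t: 5.7
tool_pos: [0.5336, 0.0261, 0.1557]
tcp_rot: [0.002, 0.626, 0.78, -0.002]
wrist_force: [0.8, -17.2, 2.9]
gripper_width: 0.199
grasp_force: 30.0
```

Run:
```python
from h import *
from bench import manip
s=manip.sense();print(toolrows([.5404,-.0044,.1557],s))
```

```text
[-0.03126278  0.00010672  0.00016926]
```

Scaled: 0.003 m / 0.4 = 0.0075.

Emit:
move_tool([
  {"aperture": 0.0,"dx": 0.0075},
  {"aperture": 0.0,"dx": 0.0075},
  {"aperture": 0.0},
  {"aperture": 0.0},
])

```text
t: 6.2
tool_pos: [0.5333, 0.0272, 0.1555]
tcp_rot: [0.004, 0.628, 0.778, -0.004]
wrist_force: [5.3, -30.9, 0.8]
gripper_width: 0.198
grasp_force: 30.0
```

Run:
```python
from h import *
from bench import manip
s=manip.sense();print(toolrows([.5404,-.0044,.1557],s))
```

```text
[-0.03240511  0.00028617  0.00017951]
```

Force rose to 31 N against 1 mm of travel, so this is probably the end stop. I'll release, back off and check by camera.

Scaled: -0.03 m / 0.4 = -0.075, -0.006 m / 0.4 = -0.015.

Emit:
move_tool([
  {"aperture": 0.0,"dx": -0.015},
  {"aperture": 0.5},
  {"aperture": 0.5},
  {"aperture": 0.5,"dz": -0.075},
  {"aperture": 0.5,"dz": -0.075},
  {"aperture": 0.5},
  {"aperture": 0.5},
  {"aperture": 0.5},
])

```text
t: 7.2
tool_pos: [0.5323, 0.0319, 0.2146]
tcp_rot: [-0.001, 0.624, 0.781, -0.0]
wrist_force: [0.3, 0.5, -0.6]
gripper_width: 0.501
grasp_force: 0.0
```

Run:
```python
from h import *
from bench import manip
import cv2
d={"s":manip.sense()}
for n in("wrist","scene","top"):
    if n=="wrist": d["s"]=manip.sense()
    d[n]=manip.snapshot(n)
pickle.dump(d,open("v2.pkl","wb"))
a=cv2.resize(d["wrist"]["img"][200:330,250:390],None,fx=2.8,fy=2.8,interpolation=cv2.INTER_CUBIC)
b=cv2.resize(d["scene"]["img"][160:290,240:380],None,fx=2.8,fy=2.8,interpolation=cv2.INTER_CUBIC)
cv2.imwrite("pics/c2.png",np.hstack([a,b]))
```

```text
(no output)
```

View pics/c2.png

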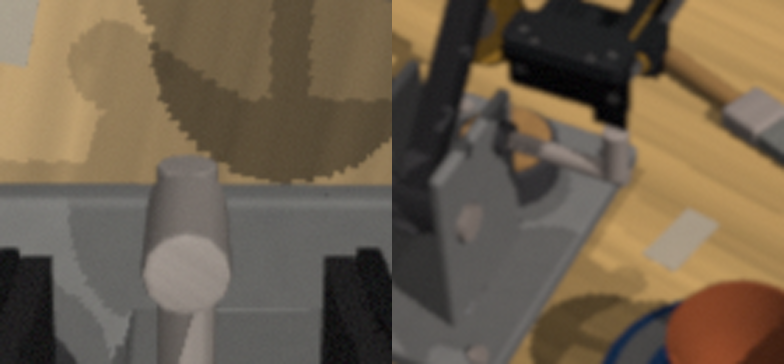

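The post is upright and clear of the fingers. Its top is at wrist (316.8,297.5) and scene (320.4,207.5).

Run:
```python
from h import *
d=pickle.load(open("v2.pkl","rb"));s=d["s"];q=s["tcp_rot"];Rt=R.from_quat([q[1],q[2],q[3],q[0]]);w=d["wrist"];T=np.array(w["T_tool_cam"])
def wray(u,v):
    e=np.array([(u-w["cx"])/w["fx"],-(v-w["cy"])/w["fy"],-1]);e/=np.linalg.norm(e)
    return Rt.apply(T[:3,3])+s["tool_pos"],Rt.apply(T[:3,:3]@e)
p,e=tri([wray(316.8,297.5),ray(d["scene"],320.4,207.5)]);print(p,e)
for z in(.181,):
  o,r=wray(316.8,297.5);print(o+r*(z-o[2])/r[2],plane(d["scene"],320.4,207.5,z))
c,sn=np.cos(.224),np.sin(.224)
D=p-[.5401,-.0054,.181];print("press dx,dy",c*D[0]+sn*D[1],-sn*D[0]+c*D[1])
```

```text
[0.53462448 0.02527122 0.18143689] [0.0019, 0.0019]
[0.53504774 0.02305713 0.181     ] [0.53461414 0.02714299 0.181     ]
press dx,dy 0.0014743166394358583 0.03112123875160148
```

The camera says about 31 ± 2 mm, which isn't conclusive. I'll regrip, settle, and pull again to see whether it moves at low force.

Scaled: 0.03 m / 0.4 = 0.075, -0.005 m / 0.4 = -0.0125.

Emit:
move_tool([
  {"aperture": 0.5,"dx": -0.0125,"dz": 0.075},
  {"aperture": 0.5,"dz": 0.075},
  {"aperture": 0.5},
  {"aperture": 0.0},
  {"aperture": 0.0},
  {"aperture": 0.0},
  {"aperture": 0.0},
  {"aperture": 0.0},
])

```text
t: 8.35
tool_pos: [0.5334, 0.0268, 0.1561]
tcp_rot: [-0.0, 0.624, 0.781, -0.001]
wrist_force: [-5.7, 0.1, 6.1]
gripper_width: 0.199
grasp_force: 30.0
```

Emit:
move_tool([
  {"aperture": 0.0,"dx": 0.0075},
  {"aperture": 0.0},
])

```text
t: 8.6
tool_pos: [0.5334, 0.0269, 0.1561]
tcp_rot: [0.001, 0.625, 0.78, -0.002]
wrist_force: [-2.0, -9.6, 5.5]
gripper_width: 0.197
grasp_force: 30.0
```

Emit:
move_tool([
  {"aperture": 0.0,"dx": 0.0125},
  {"aperture": 0.0},
  {"aperture": 0.0},
])

```text
t: 8.98
tool_pos: [0.5333, 0.0271, 0.156]
tcp_rot: [0.003, 0.627, 0.779, -0.003]
wrist_force: [1.6, -22.7, 2.9]
gripper_width: 0.197
grasp_force: 30.0
```

Emit:
move_tool([
  {"aperture": 0.0,"dx": 0.0125},
  {"aperture": 0.0},
  {"aperture": 0.0},
])

```text
t: 9.35
tool_pos: [0.5329, 0.0289, 0.1558]
tcp_rot: [0.005, 0.628, 0.778, -0.004]
wrist_force: [5.3, -32.2, 0.1]
gripper_width: 0.199
grasp_force: 30.0
```

There was no motion up to 23 N, and the pads only began to slip at 32 N, so the bolt is on its end stop. I'll release, rise above the lever, shut the fingers and move over the handle.

Scaled: -0.06 m / 0.4 = -0.15, -0.04 m / 0.4 = -0.1.

Emit:
move_tool([
  {"aperture": 0.0,"dx": -0.02},
  {"aperture": 0.5},
  {"aperture": 0.5},
  {"aperture": 0.5,"dz": -0.1},
  {"aperture": 0.5,"dz": -0.15},
  {"aperture": 0.5,"dz": -0.15},
  {"aperture": 0.0,"dz": -0.075},
  {"aperture": 0.0},
  {"aperture": 0.0},
])

```text
t: 10.48
tool_pos: [0.5325, 0.0324, 0.3445]
tcp_rot: [-0.0, 0.624, 0.781, -0.0]
wrist_force: [-0.1, 0.3, 0.2]
gripper_width: 0.247
grasp_force: 0.0
```

Run:
```python
from h import *
from bench import manip
s=manip.sense();print(s["joints"],toolrows([.503,-.113,.29],s))
```

```text
[ 0.62789879  0.17930308 -0.8830237   1.456123    0.13786784  1.571895
 -0.02414574] [-0.13528401 -0.06084609  0.05455914]
```

Scaled: -0.045 m / 0.4 = -0.1125, -0.021 m / 0.4 = -0.0525.

Emit:
move_tool([
  {"aperture": 0,"dx": -0.1125,"dy": -0.05},
  {"aperture": 0,"dx": -0.1125,"dy": -0.05},
  {"aperture": 0,"dx": -0.1125,"dy": -0.0525},
  {"aperture": 0},
  {"aperture": 0},
  {"aperture": 0},
])

```text
t: 11.22
tool_pos: [0.5032, -0.1118, 0.3452]
tcp_rot: [-0.0, 0.623, 0.782, 0.0]
wrist_force: [0.5, -0.7, 0.1]
gripper_width: 0.001
grasp_force: 0.0
```

Run:
```python
from h import *
from bench import manip
import cv2
s=manip.sense();print(s["joints"],toolrows([.503,-.113,.29],s))
a=manip.snapshot("scene")["img"][20:300,160:400];b=manip.snapshot("top")["img"][180:350,310:460]
cv2.imwrite("pics/c3.png",np.hstack([cv2.resize(a,(400,466)),cv2.resize(b,(400,466))]))
```

```text
[ 0.8518354   0.11139802 -0.77992898  1.50196249  0.07788199  1.5607422
  0.29858178] [-0.00119319 -0.00040733  0.05515758]
```

View pics/c3.png

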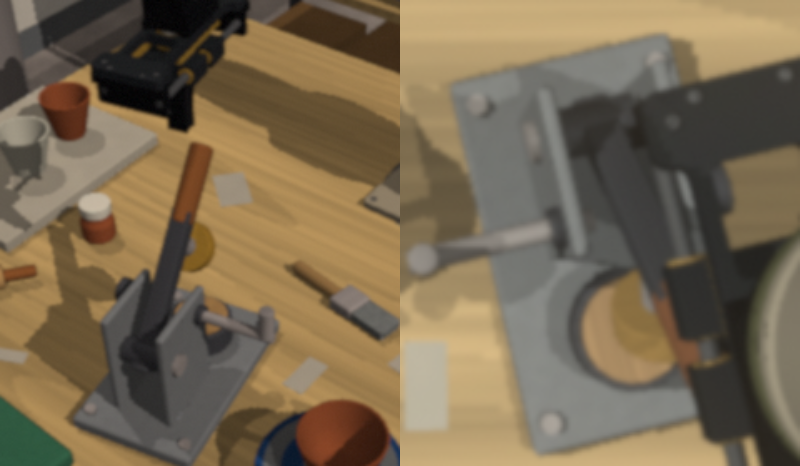

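The bolt reads fully out, the lever is still raised, and the shut fingers are above the handle. I'll descend to contact.

Scaled: 0.03 m / 0.4 = 0.075, 0.01 m / 0.4 = 0.025.

Emit:
move_tool([
  {"aperture": 0,"dx": -0.0025,"dz": 0.075},
  {"aperture": 0,"dz": 0.0625},
  {"aperture": 0,"dz": 0.025},
  {"aperture": 0},
  {"aperture": 0},
])

```text
t: 11.95
tool_pos: [0.5037, -0.1141, 0.2816]
tcp_rot: [0.001, 0.624, 0.781, 0.0]
wrist_force: [-0.2, -0.7, 0.4]
gripper_width: 0.009
grasp_force: 0.0
```

Emit:
move_tool([
  {"aperture": 0,"dz": 0.025},
  {"aperture": 0},
])

```text
t: 12.2
tool_pos: [0.5033, -0.1143, 0.2702]
tcp_rot: [0.0, 0.624, 0.781, 0.0]
wrist_force: [0.4, -0.4, -0.5]
gripper_width: 0.006
grasp_force: 0.3
```

Scaled: -0.01 m / 0.4 = -0.025.

Emit:
move_tool([
  {"aperture": 0,"dz": 0.025},
  {"aperture": 0,"dy": -0.025,"dz": 0.025},
  {"aperture": 0,"dy": -0.025,"dz": 0.025},
  {"aperture": 0},
])

```text
t: 12.7
tool_pos: [0.4824, -0.1191, 0.2396]
tcp_rot: [-0.001, 0.625, 0.781, -0.001]
wrist_force: [-0.0, 0.4, 0.1]
gripper_width: 0.001
grasp_force: 0.0
```

Emit:
move_tool([
  {"aperture": 0,"dy": -0.0225,"dz": 0.0275},
  {"aperture": 0,"dy": -0.0225,"dz": 0.0275},
  {"aperture": 0},
])

```text
t: 13.08
tool_pos: [0.4651, -0.1229, 0.2177]
tcp_rot: [-0.001, 0.625, 0.781, -0.001]
wrist_force: [-0.5, 0.5, -0.1]
gripper_width: 0.005
grasp_force: 0.0
```

There is no contact force where I'd expect some, so I'll look.

Run:
```python
from h import *
from bench import manip
import cv2
a=manip.snapshot("scene")["img"][60:300,180:360];b=manip.snapshot("wrist")["img"]
cv2.imwrite("pics/c4.png",np.hstack([cv2.resize(a,(350,466),interpolation=cv2.INTER_CUBIC),cv2.resize(b,(450,466))]))
```

```text
(no output)
```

View pics/c4.png

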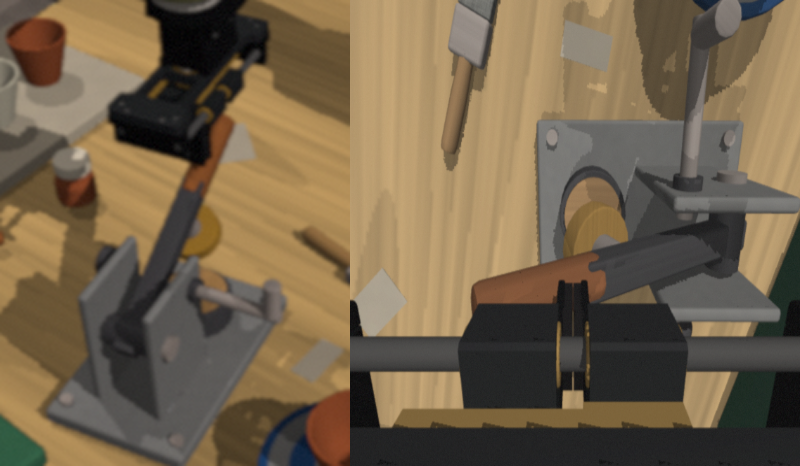

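The lever has in fact come down some: in the scene view its tip moved from (281,107) to about (296,122), and the fingers are on the handle. I'll carry on along the arc.

Scaled: 0.013 m / 0.4 = 0.0325, 0.012 m / 0.4 = 0.03.

Emit:
move_tool([
  {"aperture": 0,"dy": -0.0175,"dz": 0.03},
  {"aperture": 0,"dy": -0.0175,"dz": 0.03},
  {"aperture": 0,"dy": -0.015,"dz": 0.0325},
  {"aperture": 0,"dy": -0.0125,"dz": 0.0325},
])

```text
t: 13.68
tool_pos: [0.4418, -0.1281, 0.1679]
tcp_rot: [0.0, 0.624, 0.781, 0.0]
wrist_force: [3.4, 0.3, 3.5]
gripper_width: 0.006
grasp_force: 1.9
```

Emit:
move_tool([
  {"aperture": 0,"dy": -0.01,"dz": 0.035},
  {"aperture": 0,"dy": -0.0075,"dz": 0.035},
  {"aperture": 0,"dy": -0.005,"dz": 0.025},
  {"aperture": 0},
])

```text
t: 14.18
tool_pos: [0.4318, -0.13, 0.1294]
tcp_rot: [-0.001, 0.624, 0.781, -0.001]
wrist_force: [-0.5, -1.4, -0.3]
gripper_width: 0.006
grasp_force: 0.0
```

Run:
```python
from h import *
from bench import manip
print(toolrows([.430,-.1295,.124],manip.sense()))
```

```text
[ 0.00091095 -0.00161033  0.00539781]
```

Contact shows at 3.5 N, as expected. I'll press onto the end stop.

Scaled: 0.005 m / 0.4 = 0.0125, 0.004 m / 0.4 = 0.01.

Emit:
move_tool([
  {"aperture": 0,"dz": 0.0125},
  {"aperture": 0,"dz": 0.01},
  {"aperture": 0},
])

```text
t: 14.55
tool_pos: [0.4327, -0.1304, 0.1235]
tcp_rot: [-0.0, 0.625, 0.781, -0.001]
wrist_force: [-15.4, 4.0, 32.9]
gripper_width: 0.003
grasp_force: 16.6
```

Emit:
move_tool([
  {"aperture": 0,"dz": 0.0075},
  {"aperture": 0},
  {"aperture": 0},
])

```text
t: 14.92
tool_pos: [0.4328, -0.1305, 0.1228]
tcp_rot: [0.0, 0.625, 0.781, -0.002]
wrist_force: [-28.3, 6.8, 65.0]
gripper_width: 0.005
grasp_force: 32.8
```

The lever is firmly on its stop at z = 0.123, as the text says. I'll lift straight off and check.

Scaled: -0.06 m / 0.4 = -0.15, -0.04 m / 0.4 = -0.1.

Emit:
move_tool([
  {"aperture": 0,"dz": -0.025},
  {"aperture": 0,"dz": -0.1},
  {"aperture": 0,"dz": -0.15},
  {"aperture": 0,"dz": -0.15},
  {"aperture": 0,"dx": -0.15},
  {"aperture": 0,"dx": -0.15},
  {"aperture": 0,"dx": -0.15},
  {"aperture": 0},
  {"aperture": 0},
])

```text
t: 16.05
tool_pos: [0.4727, -0.305, 0.288]
tcp_rot: [-0.001, 0.624, 0.781, 0.0]
wrist_force: [0.3, 0.3, -0.6]
gripper_width: 0.005
grasp_force: 0.0
```

Run:
```python
from h import *
from bench import manip
import cv2
a=manip.snapshot("scene")["img"][90:310,195:345];b=manip.snapshot("top")["img"][185:355,320:450]
o=np.zeros((557,800,3),np.uint8);o[:,:380]=cv2.resize(a,(380,557));o[:549,380:]=cv2.resize(b,(420,549))
cv2.imwrite("pics/c5.png",o)
```

```text
(no output)
```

View pics/c5.png

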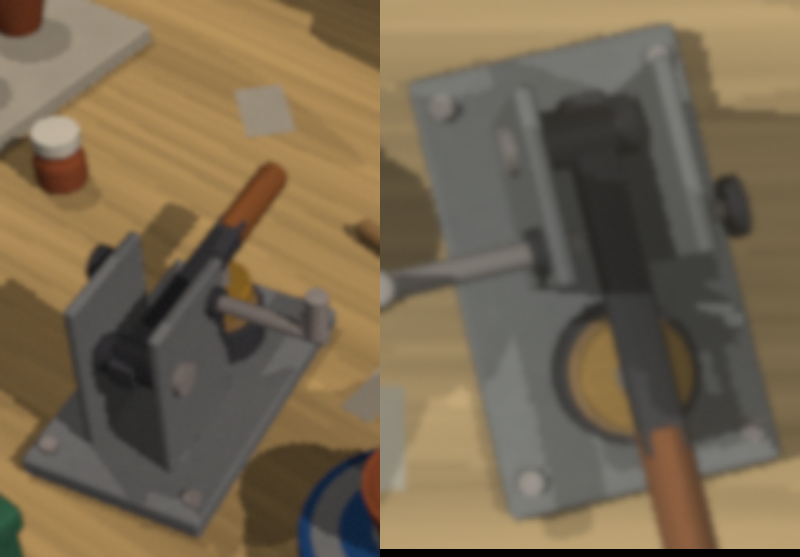

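The lever is level with the stamp on the bed, and the bolt is still out. I have one last picture, so I'll use it to measure the bolt's travel more exactly, before and after.

Run:
```python
from h import *
from bench import manip
import cv2
d=pickle.load(open("v.pkl","rb"));n={k:manip.snapshot(k) for k in("scene","top")};pickle.dump(n,open("v3.pkl","wb"))
f=lambda i,x,y:cv2.resize(i[y:y+50,x:x+66],(396,300),interpolation=cv2.INTER_CUBIC)
o=np.vstack([np.hstack([f(x["scene"]["img"],280,180),f(x["top"]["img"],300,245)]) for x in(d,n)])
cv2.imwrite("pics/c6.png",o)
```

```text
(no output)
```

View pics/c6.png

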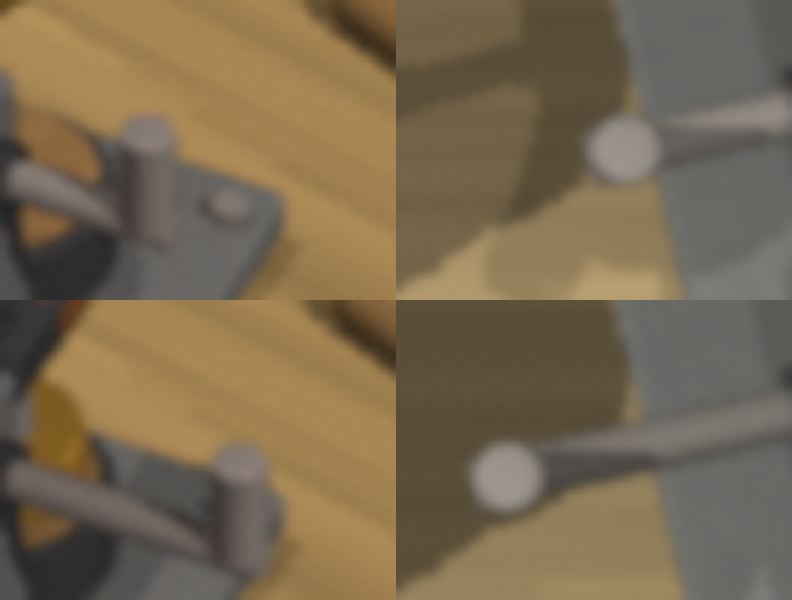

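Post top before and after: scene (304.5,202.5) to (320,207), top (338,270) to (318.5,274.7).

Run:
```python
from h import *
d=pickle.load(open("v.pkl","rb"));S,T=d["scene"],d["top"]
A=[plane(S,304.5,202.5,.181),plane(T,338,270,.181)];B=[plane(S,320,207,.181),plane(T,318.5,274.7,.181)]
for a,b in zip(A,B):print(a,b,b-a,np.linalg.norm(b-a))
print(tri([ray(S,320,207),ray(T,318.5,274.7)]))
```

```text
[ 0.54166399 -0.00397845  0.181     ] [0.53401529 0.02577836 0.181     ] [-0.0076487   0.02975681  0.        ] 0.030724096220240835
[ 0.53951606 -0.0068014   0.181     ] [0.53269886 0.02308206 0.181     ] [-0.00681721  0.02988346  0.        ] 0.030651186820027685
(array([0.53231832, 0.02361433, 0.17843909]), [0.0007, 0.0007])
```

Travel from the starting point was 30.7 mm, but in absolute terms the post now stands at y ≈ 127 mm in the press frame. Both cameras give this, measured against the base edge, so the bolt simply started a few mm out. That fits the hard stop I felt, so I'm handing in.

```bash
python3 -c "
from bench import manip
print(manip.sign_off())"
```

```text
the job is handed in; nothing more can be done
None
```

I slid the bolt out to its end stop, then brought the lever down to its stop with the stamp on the bed; the robot is clear, and I handed the job in at about 16 s. The result of the judging was not shown.

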